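# Push home the hold-downs of an inlay jig in order

## Task

Fix the pearl-inlaid panel in its gluing jig: with the fingertips push the three hold-down clamps fully home by their coloured caps, the white cap first, then the red, then the black, and leave all three down. Do not push a cap before its turn, do not press the small brass release stud, and leave the panel and the loose things around the jig where they are, without picking anything up. Finish with the hand clear of everything.

Things in the scene. Friction and masses are not known exactly. Their poses are not given: they have to be found in the camera images.
- jig: fixed round plywood jig board, 264 mm across, 18 mm thick; origin at the centre of its underside on the bench. The white hold-down stands 96 mm from the centre along its -x; the red and black ones at x = +92 mm, y = +56 and -56 mm (which is where varies); the brass stud at x = +106 mm, y = 0. The jig may be turned any way.
- white_top (a point): centre of the top face of the white cap (round, 30 mm across, 10 mm thick, on a 10 mm stem) of the hold-down clamp that stands alone at one end of the panel. 66 mm above the bench when fully up, 54 mm when fully home. It moves with the cap.
- white_clamp (a joint): how far the white hold-down is pushed down, m: 0 fully up (starts at 0 to 0.002), 0.012 fully home on a hard stop. It moves straight down, takes about 4 N of push all the way, has no spring and stays where it is left.
- red_top (a point): centre of the top face of the red cap (round, 30 mm across, 10 mm thick, on a 10 mm stem) of the hold-down clamp at one of the two corners of the other end of the panel. 66 mm above the bench when fully up, 54 mm when fully home. It moves with the cap.
- red_clamp (a joint): how far the red hold-down is pushed down, m: 0 fully up (starts at 0 to 0.002), 0.012 fully home on a hard stop. It moves straight down, takes about 4 N of push all the way, has no spring and stays where it is left.
- black_top (a point): centre of the top face of the black cap (round, 30 mm across, 10 mm thick, on a 10 mm stem) of the hold-down clamp at one of the two corners of the other end of the panel. 66 mm above the bench when fully up, 54 mm when fully home. It moves with the cap.
- black_clamp (a joint): how far the black hold-down is pushed down, m: 0 fully up (starts at 0 to 0.002), 0.012 fully home on a hard stop. It moves straight down, takes about 4 N of push all the way, has no spring and stays where it is left.
- release_top (a point): centre of the top of the small brass release stud (18 mm across) between the red and black caps, 45 mm above the bench, sprung; to be left alone
- release (a joint): how far the brass release stud is pushed down, m: 0 up, 0.008 fully down; springs back up
- panel: loose dark wood panel with a pearl-edged triangle inlay, 150 x 132 x 8 mm, lying flat on the jig board; origin at the centre of its underside
- red_checker: loose glossy red playing disc, 38 mm across, 10 mm high, on the bench beside the jig; origin at the centre of its underside
- ivory_checker: loose ivory playing disc, 38 mm across, 10 mm high, on the bench; origin at the centre of its underside
- hinge_a: loose small brass hinge lying open and flat, 32 x 30 mm, 6 mm high; origin at the centre of its underside
- hinge_b: second loose small brass hinge, the same
- burnisher: loose round boxwood burnisher standing on its 42 mm wide foot, 64 mm high; origin at the centre of its underside
- wax_tin: loose closed round tin with a green lid, 58 mm across, 22 mm high; origin at the centre of its underside
Mind the look-alikes: they are no part of the job. Several things look just like the burnisher: the one meant starts nearest to the robot's base.

How it is judged:
On the way, in this order (a step that is already met when the one before it is completed fails the run):
1. the white hold-down is pushed home (value of joint white_clamp above 0.01 m), for 0.1 s.
2. the red hold-down is pushed home (value of joint red_clamp above 0.01 m), for 0.1 s.
3. the black hold-down is pushed home (value of joint black_clamp above 0.01 m), for 0.1 s.
At the end, for the whole second after the job is handed in: all three hold-downs are within 2 mm of fully home (12 mm), the brass stud is up (within 3 mm), the panel is within 10 mm and the other loose things within 20 mm of where they began, the burnisher upright (value of joint each of white_clamp, red_clamp, black_clamp above 0.01 m and value of joint release below 0.003 m and distance of each of red_checker, ivory_checker, hinge_a, hinge_b, burnisher, wax_tin from where it was at the start of the episode below 0.02 m and angle between burnisher's own z axis and vertical below 0.3 rad and distance of panel from where it was at the start of the episode below 0.01 m); the robot touches nothing.
It fails at once if the red cap is pushed down (beyond 6 mm) before the white is home (value of joint red_clamp above 0.006 m and value of joint white_clamp below 0.009 m).
It fails at once if the black cap is pushed down (beyond 6 mm) before the red is home (value of joint black_clamp above 0.006 m and value of joint red_clamp below 0.009 m).
It fails at once if the brass release stud is pressed (beyond 5 mm) (value of joint release above 0.005 m).
It fails at once if the panel is shifted (10 mm) or a loose thing is moved (20 mm), lifted or the burnisher tipped (not (distance of each of red_checker, ivory_checker, hinge_a, hinge_b, burnisher, wax_tin from where it was at the start of the episode below 0.02 m and angle between burnisher's own z axis and vertical below 0.3 rad and distance of panel from where it was at the start of the episode below 0.01 m)).
It also fails if it takes over 42 s, if anything falls off the work surface, if the arm or the gripper's body presses on something with over 40 N, if the wrist force passes 120 N, or if a joint passes its speed limit or range.

## Robot

A 6-joint arm with a two-finger parallel gripper is mounted at the origin on the work surface. World frame = base frame: x ahead of the robot, y to its left, z up, the work surface at z = 0. Lengths are in m, angles in rad, forces in N, time in s.
With the tool pointing down it reaches from about 0.225 to 0.875 m from the base axis. Payload 3.4 kg.
Tool frame: the origin (TCP) lies at the very end of the fingers, on their centre line; the grasp point (between the pads) lies 19 mm behind it (grasp_offset is the distance from the TCP to the grasp point, in m); y points along the fingers, z is the direction in which the jaws open and shut, and the axes are right-handed (so a half turn about y gives the same grasp; the last joint's range is limited). The gripper opens to 85 mm and grips with 20 to 120 N. Pads are 22 mm wide; open, the fingers measure 114 mm over their backs; the gripper's body (76 mm by 85 mm) begins 54 mm behind the grasp point. The pads swing forward as they close: fully open they stand 13 mm farther back than shut.
Start: joints at [1.102, 0.276, 1.505, -0, 1.361, -0.121], TCP at [0.196, 0.541, 0.231] pointing down, gripper open.
Joint ranges: [-2.89, 2.89], [-0.75, 2.08], [0.22, 2.7], [-1.18, 4.32], [0.11, 2.71], [-2.7, 2.7]. Speed limits (rad/s): [2.57, 2.57, 3.14, 3.14, 3.14, 3.14].

## Interface

Orientations are given as a unit quaternion [w, x, y, z].
In Python, from rig import get_state, get_image, sign_off, grasp_offset gives the robot as it stands.
- The arm moves only by the shell command python3 -m jog 'ROWS' [FORCE]. ROWS is JSON, one flat list of numbers, 7 for each row, row after row: the closure in counts, from 0 (fully open) to 255 (shut), then the shift along the tool's x, y, z in cm, then the turn, a rotation vector about the tool's x, y, z in units of 8 degrees (1.0 is 8 degrees). In form: [jaw, tx, ty, tz, rx, ry, rz, jaw, tx, ty, tz, rx, ry, rz, ...]. A call has 1 to 12 rows; each row is the pose to reach, as a shift and turn from the pose commanded when the call began, along the tool's axes at that moment; what a row does not reach only later rows make up. A row lasts 1/8 s, in which the tool goes at most 62.5 mm and 10.7 degrees, less where a joint would pass 70% of its speed; a pose out of reach is approached as far as the arm can. A call with a gripper value outside its range is refused whole. The fingers move at their own pace and stop on an object; FORCE is the grip in N (left out, the last holds). Time passes only in rows, so rows that repeat a pose let the fingers close. It gives the time, the measured TCP pose, the force and the opening at its end, in the units of the state.
- get_state(): the state, without advancing time (a new reading comes with each control period).
- get_image(name): name is "side" or "top" or "wrist"; returns a dict with "color" (480x640x3 uint8, blue, green, red), "mtx" (3x3 intrinsics, pixels), "k1" (the pictures are not rectified: a ray, as slopes to the right and down, at radius r is drawn at 1 + k1 r^2 times it, then the intrinsics apply), "R" (3x3) and "t" (3): a world point X has camera coordinates R X + t; the wrist camera has in their place "tool_from_camera" (4x4, takes a point from camera to tool coordinates, whose origin is the TCP and whose axes are the tool frame's). Camera axes: x right, y down, z forward; pixel columns grow to the right and rows downward; lengths in m; the calibration is good to about 2 mm. A picture is of the moment at which its call begins: read the wrist's pose just before it. There is no depth.
- sign_off(): hands the job in, once; it reports no verdict.
The state is a dict: "clock": time; "qpos": joint angles; "qd": joint speeds; "effort": joint torques, N m; "position": TCP position; "ee_rot": TCP orientation; "contact_force": force on the tool from outside, world axes, zero at the start; "moment": the same for the moment, N m; "width": finger opening in m.
Only numpy, scipy, OpenCV 4.12 (cv2) and the standard library are available. Lean on these libraries where they do the work, as an engineer would, in place of code of your own. Each camera call takes 0.05 s, during which the arm holds its last target.

## Working session

There is one attempt and no reset: what is moved stays moved. The work goes in short steps, Python scripts to look and compute and a shell command to move; the robot and the scene stay as the last step left them, time stands still between calls to the robot, and variables do not carry over. Pictures are saved under pics/ and viewed, and the job is handed in when it is done.

```bash
mkdir -p pics; python3 - <<'E'
from rig import get_state,get_image,grasp_offset
import cv2
s=get_state();print(s)
for n in("top","side","wrist"):
    im=get_image(n);cv2.imwrite(f"pics/{n}0.png",im["color"])
    print(n,{k:v for k,v in im.items() if k!="color"})
E
```

```text
{'clock': 0.0, 'qpos': array([ 1.10200762e+00,  2.76620197e-01,  1.50614862e+00,  2.55544116e-05,
        1.36067682e+00, -1.20989265e-01]), 'qd': array([-3.43348409e-04,  5.08501079e-04, -3.35160246e-04, -5.63754588e-05,
        4.08501440e-04, -1.28931821e-03]), 'effort': array([-2.33057901e-03, -4.16775978e+01, -2.45803016e+01, -8.34677053e-05,
        1.08040767e-02,  6.09399677e-06]), 'position': array([0.19572896, 0.54010368, 0.23041916]), 'ee_rot': array([-0.69581694,  0.69706551, -0.12254751,  0.12214979]), 'contact_force': array([-0.1297867 ,  0.54548091, -0.1306315 ]), 'moment': array([0.00992416, 0.05638096, 0.03800664]), 'width': 0.08548418510067163}
top {'mtx': array([[586.24117348,   0.        , 324.24933116],
       [  0.        , 586.24117348, 245.33128434],
       [  0.        ,   0.        ,   1.        ]]), 'k1': -0.0658729521602483, 'R': array([[-0.01428046, -0.99965484,  0.02205143],
       [-0.98835288,  0.0107705 , -0.15179783],
       [ 0.15150793, -0.02396234, -0.98816555]]), 't': array([-0.00371049,  0.58067413,  1.18720196])}
side {'mtx': array([[449.244617
[... 264 characters left out ...]
19e-01, -8.74721820e-01],
       [ 4.24557275e-01,  7.64780610e-01, -4.84625358e-01]]), 't': array([-0.4870885 ,  0.21517955,  0.55360297])}
wrist {'mtx': array([[385.80431771,   0.        , 316.17394321],
       [  0.        , 385.80431771, 236.42580881],
       [  0.        ,   0.        ,   1.        ]]), 'k1': -0.011005652876815573, 'tool_from_camera': array([[ 1.19587889e-03,  9.50313909e-01,  3.11290930e-01,
        -7.81731435e-02],
       [-7.28944501e-04, -3.11290242e-01,  9.50314608e-01,
        -1.42426138e-01],
       [ 9.99999019e-01, -1.36337499e-03,  3.20460670e-04,
         4.01463137e-04],
       [ 0.00000000e+00,  0.00000000e+00,  0.00000000e+00,
         1.00000000e+00]])}
```

View pics/top0.png

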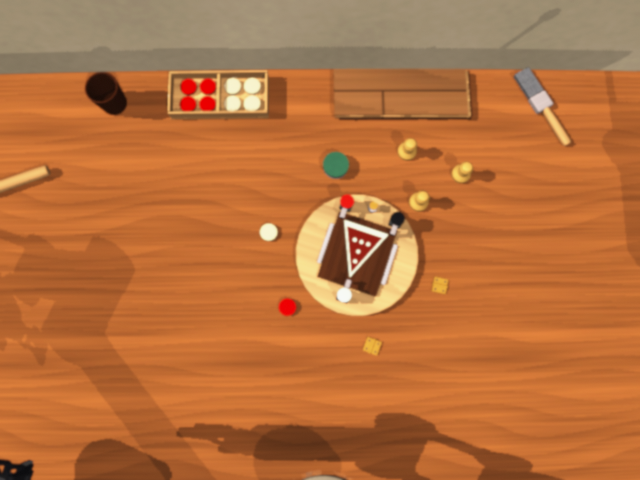

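View pics/side0.png

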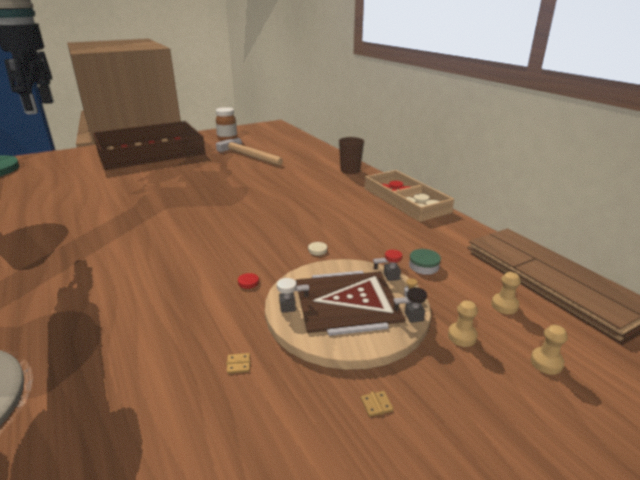

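View pics/wrist0.png

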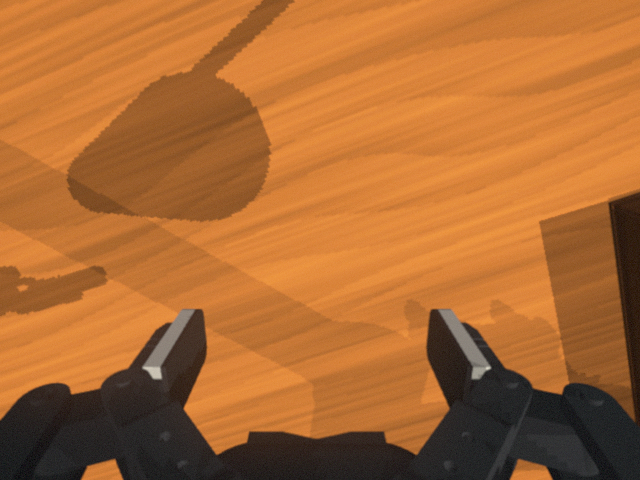

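The caps in the top view are white (344,296), red (347,201) and black (398,219), with the brass stud at (374,206). Things that could be mistaken for them are the red checker (288,307), the ivory checker (269,232) and the tray discs around (190,95) and (240,95). The caps stand on the round board, the others don't. Next I'll measure positions and check a crop.

```bash
cat > h.py <<'E'
import numpy as np,cv2
from rig import get_image
def ray(im,uv):
    K=im["mtx"];k=im["k1"];d=np.array([(uv[0]-K[0,2])/K[0,0],(uv[1]-K[1,2])/K[1,1]])
    s=d.copy()
    for _ in range(20): s=d/(1+k*(s@s))
    R=im["R"];return -R.T@im["t"],R.T@np.array([s[0],s[1],1])
def plane(im,uv,z):
    o,d=ray(im,uv);return o+d*(z-o[2])/d[2]
def two(a,ua,b,ub):
    o1,d1=ray(a,ua);o2,d2=ray(b,ub)
    A=np.c_[d1,-d2];t=np.linalg.lstsq(A,o2-o1,rcond=None)[0]
    p,q=o1+t[0]*d1,o2+t[1]*d2;return (p+q)/2,np.linalg.norm(p-q)
def proj(im,X):
    c=im["R"]@X+im["t"];s=c[:2]/c[2];s=s*(1+im["k1"]*(s@s));return s*im["mtx"][0,0]+im["mtx"][:2,2]
E
python3 - <<'E'
from h import *
t=get_image("top");s=get_image("side")
a=cv2.resize(t["color"][180:320,280:460],None,fx=3,fy=3,interpolation=cv2.INTER_CUBIC)
b=cv2.resize(s["color"][235:355,220:400+60],None,fx=3,fy=3,interpolation=cv2.INTER_CUBIC)
cv2.imwrite("pics/ct.png",a);cv2.imwrite("pics/cs.png",b)
def blob(im,m,c,r=14):
    M=np.zeros(m.shape,bool);u,v=c;M[v-r:v+r,u-r:u+r]=1
    n,l,st,ce=cv2.connectedComponentsWithStats((m&M).astype(np.uint8))
    i=1+np.argmax(st[1:,4]);return ce[i],st[i]
for im,cs,sc in((t,dict(white=(344,296),red=(347,201),black=(398,219)),"top"),(s,dict(white=(287,285),red=(394,256),black=(417,295)),"side")):
    g=im["color"].astype(int);B,G,R=g[...,0],g[...,1],g[...,2]
    ms=dict(white=(g.min(2)>170),red=(R>150)&(G<60)&(B<60),black=g.max(2)<40)
    for k in cs:
        ce,st=blob(im,ms[k],cs[k]);print(sc,k,ce.round(1),st,plane(im,ce,.065).round(4))
E
```

```text
top white [344.1 293.3] [337 282  15  21 203] [ 0.4778 -0.0497  0.065 ]
top red [346.4 201.2] [341 195  12  13 128] [ 0.6704 -0.0582  0.065 ]
top black [397.2 218.4] [392 213  11  12  98] [ 0.6327 -0.1638  0.065 ]
side white [285.8 283. ] [277 278  18  11 152] [ 0.4747 -0.0498  0.065 ]
side red [393.6 254.5] [386 251  15   8  67] [ 0.6705 -0.062   0.065 ]Traceback (most recent call last):
  File "<stdin>", line 14, in <module>
  File "<stdin>", line 9, in blob
    return _wrapfunc(a, 'argmax', axis=axis, out=out, **kwds)
    return bound(*args, **kwds)
ValueError: attempt to get argmax of an empty sequence
```

View pics/ct.png

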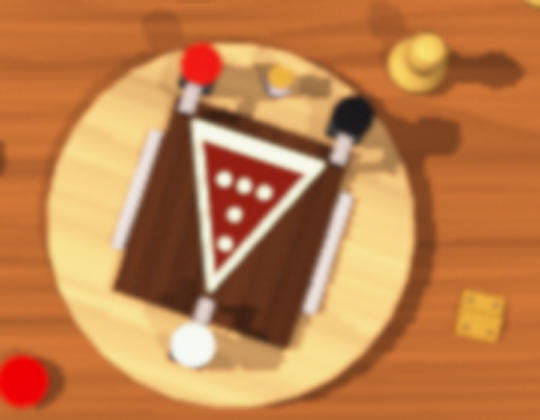

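View pics/cs.png

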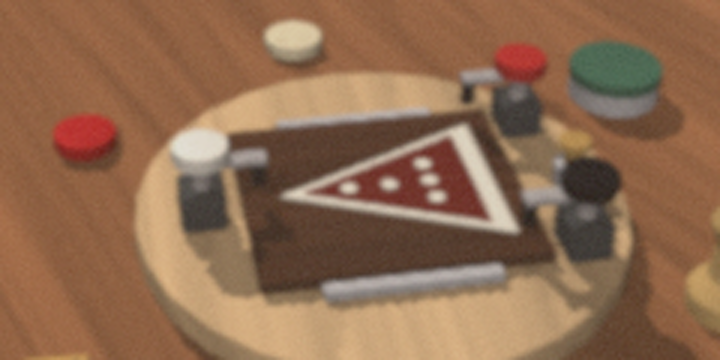

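```bash
cat >> h.py <<'E'
from scipy.spatial.transform import Rotation as Ro
from rig import get_state
def shift(tgt):
    s=get_state();q=s["ee_rot"];R=Ro.from_quat(q,scalar_first=True)
    return (R.inv().apply(np.array(tgt)-s["position"])*100).round(2)
def info():
    s=get_state();R=Ro.from_quat(s["ee_rot"],scalar_first=True).as_matrix()
    print("t",round(s["clock"],2),"p",s["position"].round(4),"f",s["contact_force"].round(1),"w",round(s["width"],4));print(R.round(3))
E
python3 - <<'E'
from h import *
info();print(shift([.4745,-.049,.15]))
t=get_image("top")
for n,c in dict(burn=(420,205),tin=(336,165)).items(): print(n,plane(t,c,.02).round(3))
print(plane(t,(374,206),.045), plane(t,(344.3,295),.065))
E
```

```text
t 0.25 p [0.1959 0.5404 0.2309] f [-1.  -0.5  0.5] w 0.0854
[[ 0.94  -0.     0.341]
 [-0.341 -0.001  0.94 ]
 [-0.    -1.    -0.001]]
[ 46.28   8.12 -45.91]
burn [ 0.671 -0.222  0.02 ]
tin [ 0.762 -0.04   0.02 ]
[ 0.66397523 -0.11807654  0.045     ] [ 0.47440461 -0.04999889  0.065     ]
```

```bash
python3 -m jog '[255,46.3,8.1,-45.9,0,0,0, 255,46.3,8.1,-45.9,0,0,0, 255,46.3,8.1,-45.9,0,0,0, 255,46.3,8.1,-45.9,0,0,0, 255,46.3,8.1,-45.9,0,0,0, 255,46.3,8.1,-45.9,0,0,0, 255,46.3,8.1,-45.9,0,0,0, 255,46.3,8.1,-45.9,0,0,0, 255,46.3,8.1,-45.9,0,0,0, 255,46.3,8.1,-45.9,0,0,0, 255,46.3,8.1,-45.9,0,0,0, 255,46.3,8.1,-45.9,0,0,0]' 40
python3 - <<'E'
from h import *
info();print(shift([.4745,-.049,.075]))
for n in("wrist","side"): cv2.imwrite(f"pics/{n}1.png",get_image(n)["color"])
E
```

```text
clock: 1.8
position: [0.4758, -0.0508, 0.1499]
ee_rot: [-0.696, 0.696, -0.124, 0.124]
contact_force: [0.4, 1.1, 0.2]
width: 0.0002
t 1.8 p [ 0.4758 -0.0508  0.1499] f [0.4 1.1 0.2] w 0.0002
[[ 0.939 -0.     0.344]
 [-0.344 -0.     0.939]
 [ 0.    -1.    -0.   ]]
[-0.18  7.49  0.13]
```

View pics/wrist1.png

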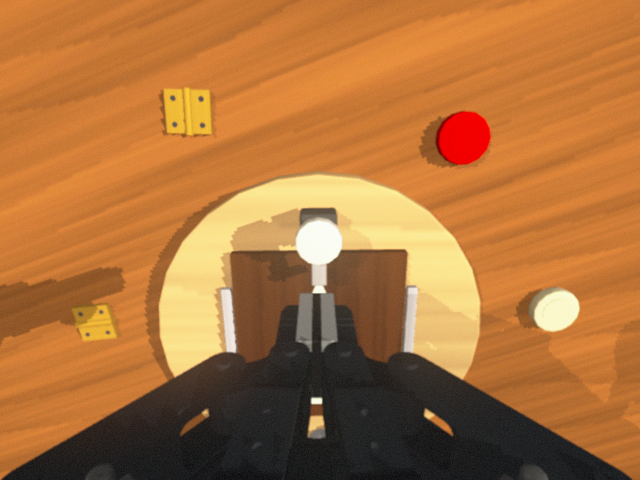

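View pics/side1.png

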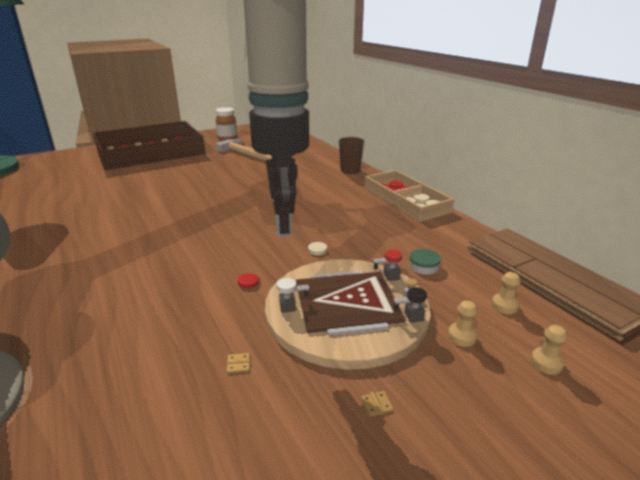

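The wrist view shows the white cap at (319,242) and the shut fingertips around (317,300). I'll cast that pixel as a check.

```bash
cat >> h.py <<'E'
def wplane(uv,z):
    s=get_state();im=get_image("wrist");R=Ro.from_quat(s["ee_rot"],scalar_first=True).as_matrix()
    T=im["tool_from_camera"];Rwc=R@T[:3,:3];o=R@T[:3,3]+s["position"]
    j=dict(im,R=Rwc.T,t=-Rwc.T@o);return plane(j,uv,z),j
E
python3 - <<'E'
from h import *
p,j=wplane((319,242),.065);print(p.round(4)); print(shift(list(p[:2])+[.075]))
E
```

```text
[ 0.475  -0.0462  0.065 ]
[0.03 7.52 0.18]
```

```bash
python3 -m jog '[255,0,4,0.1,0,0,0, 255,0,7.8,0.1,0,0,0, 255,0,8.3,0.1,0,0,0, 255,0,8.7,0.1,0,0,0, 255,0,9.0,0.1,0,0,0, 255,0,9.3,0.1,0,0,0, 255,0,9.5,0.1,0,0,0, 255,0,9.6,0.1,0,0,0, 255,0,9.6,0.1,0,0,0]'
python3 - <<'E'
from h import *
info();cv2.imwrite("pics/s2.png",get_image("side")["color"][200:400,200:520].repeat(2,0).repeat(2,1))
E
```

```text
clock: 3.08
position: [0.4759, -0.048, 0.0545]
ee_rot: [0.696, -0.696, 0.122, -0.123]
contact_force: [-0.3, 1.4, 1.8]
width: -0.0002
t 3.08 p [ 0.4759 -0.048   0.0545] f [-0.3  1.4  1.8] w -0.0002
[[ 0.94   0.001  0.341]
 [-0.341 -0.     0.94 ]
 [ 0.001 -1.     0.   ]]
```

View pics/s2.png

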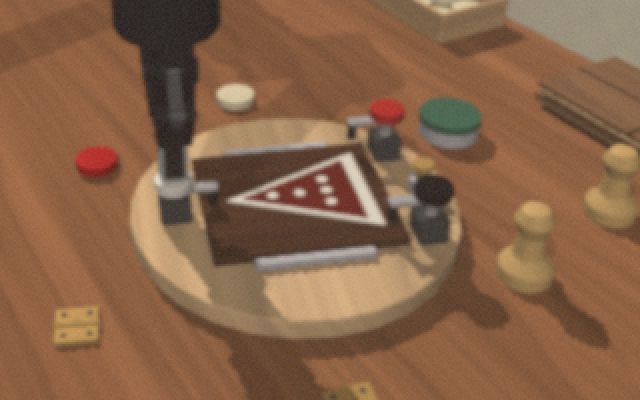

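The fingers are on the white cap and it has gone down. I'll feel for the hard stop.

```bash
python3 -m jog '[255,0,0.1,0,0,0,0, 255,0,0.15,0,0,0,0, 255,0,0.15,0,0,0,0]'
```

```text
clock: 3.5
position: [0.4759, -0.048, 0.054]
ee_rot: [-0.696, 0.696, -0.122, 0.123]
contact_force: [-1.4, 2.9, 12.0]
width: -0.0001
```

White is at its stop: 12 N at 54.0 mm. Now lift.

```bash
python3 -m jog '[255,0,-4,0,0,0,0, 255,0,-8,0,0,0,0, 255,0,-8,0,0,0,0]'
python3 - <<'E'
from h import *
info();print(shift([.670,-.059,.13]))
E
```

```text
clock: 3.88
position: [0.4774, -0.0488, 0.1354]
ee_rot: [-0.696, 0.697, -0.12, 0.125]
contact_force: [-0.0, -0.1, -1.0]
width: 0.0003
t 3.88 p [ 0.4774 -0.0488  0.1354] f [-0.  -0.1 -1. ] w 0.0003
[[ 0.94   0.006  0.341]
 [-0.341 -0.003  0.94 ]
 [ 0.007 -1.    -0.   ]]
[18.45  0.66  5.6 ]
```

```bash
python3 -m jog '[255,18.4,0,5.6,0,0,0, 255,18.4,0,5.6,0,0,0, 255,18.4,0,5.6,0,0,0, 255,18.4,0,5.6,0,0,0, 255,18.4,0,5.6,0,0,0, 255,18.4,0,5.6,0,0,0]'
python3 - <<'E'
from h import *
info();print(shift([.670,-.059,.07]))
cv2.imwrite("pics/w3.png",get_image("wrist")["color"])
cv2.imwrite("pics/s3.png",get_image("side")["color"][200:400,200:520].repeat(2,0).repeat(2,1))
E
```

```text
clock: 4.62
position: [0.6653, -0.0577, 0.1321]
ee_rot: [-0.696, 0.696, -0.123, 0.121]
contact_force: [-0.9, -0.5, -0.0]
width: 0.0001
t 4.62 p [ 0.6653 -0.0577  0.1321] f [-0.9 -0.5 -0. ] w 0.0001
[[ 0.94  -0.003  0.341]
 [-0.341  0.     0.94 ]
 [-0.003 -1.    -0.001]]
[0.5  6.21 0.04]
```

View pics/w3.png

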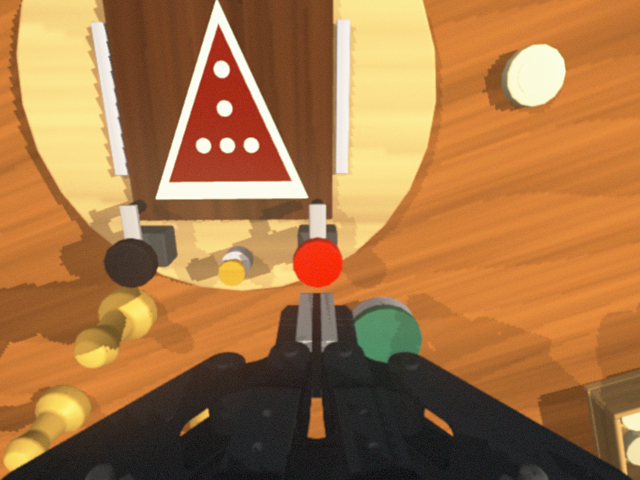

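View pics/s3.png

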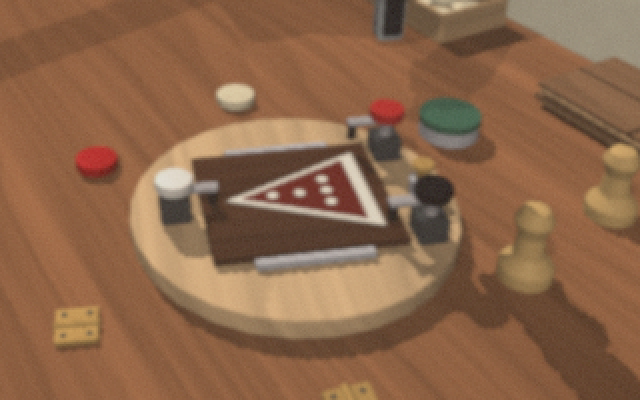

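White stays down. The wrist view shows red at (317,262), black at (131,262) and the stud at (234,270).

```bash
python3 - <<'E'
from h import *
info()
for uv in((317,262),(131,262)):
    p,j=wplane(uv,.065);print(p.round(4)); print(shift(list(p[:2])+[.07]))
E
```

```text
t 4.72 p [ 0.6658 -0.0578  0.133 ] f [ 0.8  1.  -0.3] w -0.0001
[[ 0.94  -0.001  0.341]
 [-0.341  0.     0.94 ]
 [-0.001 -1.    -0.   ]]
[ 0.6722 -0.0592  0.065 ]
[0.62 6.33 0.08]
[ 0.6352 -0.1621  0.065 ]
[  0.63   6.34 -10.87]
```

```bash
python3 -m jog '[255,0.5,3,0.05,0,0,0, 255,0.5,5.5,0.05,0,0,0, 255,0.5,5.5,0.05,0,0,0]'
python3 - <<'E'
from h import *
info();print(shift([.671,-.059,.054]))
cv2.imwrite("pics/w4.png",get_image("wrist")["color"])
E
```

```text
clock: 5.2
position: [0.6701, -0.0588, 0.0761]
ee_rot: [0.696, -0.696, 0.124, -0.121]
contact_force: [0.0, -0.1, 0.9]
width: 0.0004
t 5.2 p [ 0.6701 -0.0588  0.0761] f [ 0.  -0.1  0.9] w 0.0004
[[ 0.94  -0.004  0.341]
 [-0.341  0.001  0.94 ]
 [-0.005 -1.    -0.001]]
[0.11 2.21 0.01]
```

View pics/w4.png

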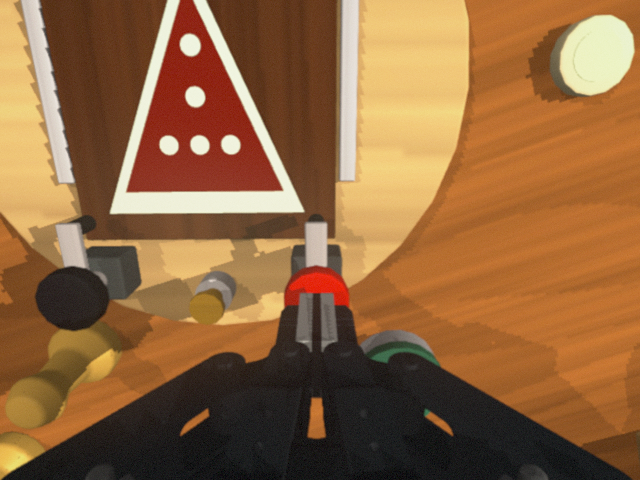

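The fingertips, at (316,310), are over the red cap at (316,290). Now press it.

```bash
python3 -m jog '[255,0,0.9,0,0,0,0, 255,0,1.3,0,0,0,0, 255,0,1.7,0,0,0,0, 255,0,2.0,0,0,0,0, 255,0,2.2,0,0,0,0, 255,0,2.3,0,0,0,0, 255,0,2.3,0,0,0,0]'
```

```text
clock: 6.12
position: [0.6724, -0.0591, 0.0547]
ee_rot: [0.696, -0.696, 0.122, -0.123]
contact_force: [-0.2, -0.0, 2.1]
width: -0.0003
```

```bash
python3 -m jog '[255,0,0.1,0,0,0,0, 255,0,0.15,0,0,0,0, 255,0,0.2,0,0,0,0]'
```

```text
clock: 6.5
position: [0.6725, -0.0591, 0.054]
ee_rot: [0.696, -0.696, 0.122, -0.123]
contact_force: [-2.1, 0.2, 10.1]
width: -0.0003
```

Red is at its stop: 10 N at 54.0 mm. Lift and go to black, at about (0.634,-0.163).

```bash
python3 -m jog '[255,0,-4,0,0,0,0, 255,0,-8,0,0,0,0, 255,0,-8,0,0,0,0, 255,-0.1,-8,-5.5,0,0,0, 255,-0.1,-8,-11.1,0,0,0, 255,-0.1,-8,-11.1,0,0,0, 255,-0.1,-8,-11.1,0,0,0, 255,-0.1,-8,-11.1,0,0,0]'
python3 - <<'E'
from h import *
info();print(shift([.634,-.163,.075]))
cv2.imwrite("pics/w5.png",get_image("wrist")["color"])
cv2.imwrite("pics/s5.png",get_image("side")["color"][200:400,200:520].repeat(2,0).repeat(2,1))
E
```

```text
clock: 7.5
position: [0.6335, -0.1617, 0.1321]
ee_rot: [0.697, -0.696, 0.122, -0.122]
contact_force: [0.1, -0.3, -0.0]
width: -0.0003
t 7.5 p [ 0.6335 -0.1617  0.1321] f [ 0.1 -0.3 -0. ] w -0.0003
[[ 0.941 -0.001  0.34 ]
 [-0.34   0.001  0.941]
 [-0.001 -1.     0.001]]
[ 0.1   5.71 -0.11]
```

View pics/w5.png

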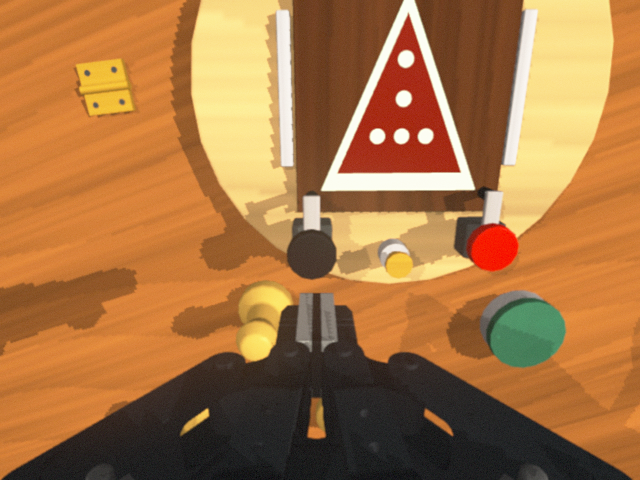

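View pics/s5.png

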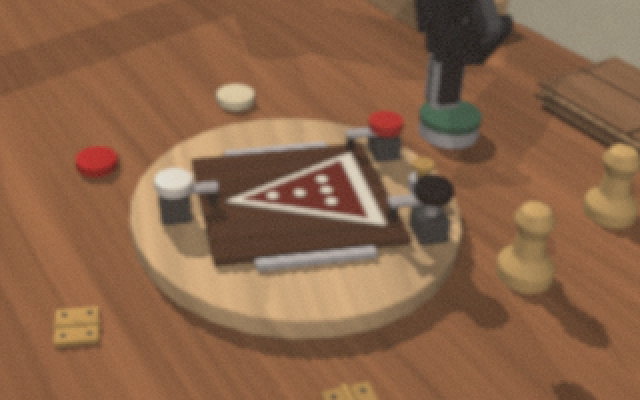

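Red is down and black is at (312,253). The burnisher's knob at (257,338) is close to the fingers, so I'll check the clearance.

```bash
python3 - <<'E'
from h import *
R=Ro.from_quat(get_state()["ee_rot"],scalar_first=True)
b,j=wplane((312,253),.065);print(b.round(4),shift(list(b[:2])+[.075]))
for uv,z in(((257,338),.055),((266,303),.01)):
    p,j=wplane(uv,z);print(p.round(4),"from black, tool x,_,z cm",(R.inv().apply(p-b)*100).round(2))
E
```

```text
[ 0.6336 -0.1638  0.065 ] [ 0.06  5.76 -0.18]
[ 0.6808 -0.2198  0.055 ] from black, tool x,_,z cm [ 6.35  1.   -3.67]
[ 0.6793 -0.219   0.01  ] from black, tool x,_,z cm [ 6.18  5.5  -3.64]
```

There is over 3 cm clear of the knob at tip height. Now descend on black.

```bash
python3 -m jog '[255,0.05,3,-0.15,0,0,0, 255,0.05,5.5,-0.15,0,0,0, 255,0.05,6.4,-0.15,0,0,0, 255,0.05,6.8,-0.15,0,0,0, 255,0.05,7.2,-0.15,0,0,0, 255,0.05,7.5,-0.15,0,0,0, 255,0.05,7.7,-0.15,0,0,0, 255,0.05,7.8,-0.15,0,0,0, 255,0.05,7.8,-0.15,0,0,0]'
```

```text
clock: 8.88
position: [0.6336, -0.1646, 0.0549]
ee_rot: [0.697, -0.696, 0.122, -0.123]
contact_force: [-0.1, 2.1, 3.3]
width: -0.0
```

```bash
python3 -m jog '[255,0,0.1,0,0,0,0, 255,0,0.15,0,0,0,0, 255,0,0.2,0,0,0,0, 255,0,0.22,0,0,0,0]'
```

```text
clock: 9.38
position: [0.6336, -0.1646, 0.054]
ee_rot: [0.696, -0.696, 0.122, -0.123]
contact_force: [-2.6, 2.7, 10.0]
width: 0.0005
```

Black is at its stop: 10 N at 54.0 mm. Lift straight up, then move back towards the robot so the views are clear.

```bash
python3 -m jog '[255,0,-4,0,0,0,0, 255,0,-8,0,0,0,0, 255,0,-14,0,0,0,0, 255,0,-17,0,0,0,0, 255,-5,-17,5,0,0,0, 255,-10,-17,10,0,0,0, 255,-14,-17,15,0,0,0, 255,-18,-17,20,0,0,0, 255,-18,-17,25,0,0,0, 255,-18,-17,30,0,0,0, 255,-18,-17,30,0,0,0, 255,-18,-17,30,0,0,0]'
python3 - <<'E'
from h import *
info()
a=get_image("side")["color"][200:400,200:520].repeat(2,0).repeat(2,1)
t=get_image("top")["color"]
cv2.imwrite("pics/s6.png",a);cv2.imwrite("pics/t6.png",t)
d=cv2.absdiff(t,cv2.imread("pics/top0.png"));cv2.imwrite("pics/d6.png",d*2)
E
```

```text
clock: 10.88
position: [0.5662, 0.1782, 0.2219]
ee_rot: [-0.696, 0.697, -0.122, 0.122]
contact_force: [-0.5, 0.0, 0.3]
width: -0.0
t 10.88 p [0.5662 0.1782 0.2219] f [-0.5  0.   0.3] w -0.0
[[ 0.94  -0.001  0.34 ]
 [-0.34  -0.001  0.94 ]
 [-0.    -1.    -0.002]]
```

View pics/s6.png

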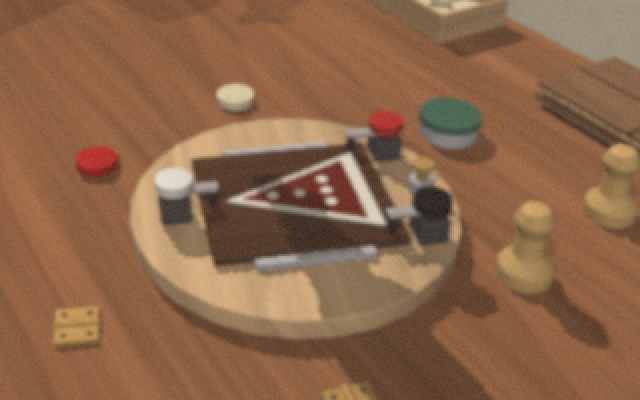

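View pics/t6.png

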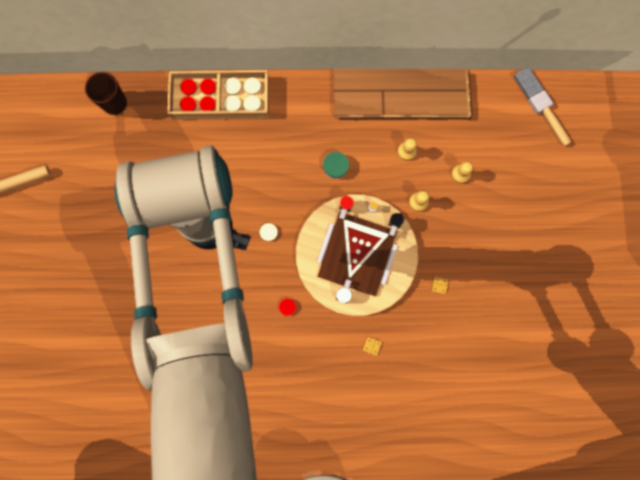

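All three caps are down in the side view: white (172,183), red (385,124), black (432,202). The stud at (424,165) is up, and the panel and loose things look unmoved. The hand is 22 cm up and off to the side.

```bash
python3 -m jog '[255,0,0,0,0,0,0, 255,0,0,0,0,0,0]'; python3 -c "
from rig import sign_off;print(sign_off())"
```

```text
clock: 11.22
position: [0.5663, 0.1778, 0.2228]
ee_rot: [0.696, -0.696, 0.123, -0.123]
contact_force: [0.7, -0.5, 0.1]
width: -0.0003
the job is handed in; nothing more can be done
None
```

I pushed the white, red and black caps home in that order with the closed fingertips, and handed the job in at 11.2 s.

- **Clamps:** each one met its hard stop with the fingertips at 54.0 mm, at 12 N for white and 10 N for red and black. All three looked down in the last side view.
- **Everything else:** the stud looked up, and the panel, burnisher and other loose things looked unmoved. I compared the before and after pictures by eye and did not measure any shifts.
- **Hand:** it finished about 22 cm above the bench, to the side of the jig, touching nothing (contact force near zero).

No check failed. The camera estimates of the cap positions differed by up to about 4 mm, well within the 30 mm caps.

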